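Roll the reagent canister up the loading ramp

TASK

The white reagent canister with blue ends is lying on its side at the low end of the loading ramp. Push it slowly up the ramp with the fingers, never lifting it and never letting it run back down, until it is over the crest and lies in the seat, fully home against the white stop block; then take the hand away. Leave everything else on the counter where it is.

Things in the scene. Friction and masses are not known exactly. Their poses are not given: they have to be found in the camera images.
- ramp: fixed steel loading ramp with low blue side rails and a white stop block at its high end, 346 mm long, 116 mm wide. Origin on the counter below the ramp; x points uphill along the ramp, y across it to the left, z up. Clear width between the rails 100 mm (y=-50 to 50 mm); the rails stand 12 mm above the floor along its whole length. The points below are on its centre line.
- ramp_lip (a point): top of the low blue lip that closes the low end: ramp frame x=-153 mm, z=24 mm (lip 6 mm thick). From the lip a level floor at z=10 mm runs uphill 100 mm to ramp_foot
- ramp_foot (a point): point on the floor where the slope begins: ramp frame x=-50, z=10 mm. From here the slope rises 24 mm over 140 mm (about 10 degrees) to the crest; a canister let go on it rolls back
- ramp_crest (a point): top of the slope, on the floor: ramp frame x=90, z=34 mm. Beyond it the seat falls at 7 degrees for 55 mm to the stop; a canister past the crest rolls on by itself into the seat and stays
- ramp_stop (a point): on the flat face of the white stop block that the canister must touch: ramp frame x=145, z=59 mm. The block is 45 mm thick, 80 mm tall, 116 mm wide
- canister: white cylindrical canister with blue ends, 56 mm diameter, 90 mm long, about 0.25 kg, of slippery plastic, lying on its side across the ramp on the level floor. Origin at its middle, on its axis, so 28 mm above the floor under it; its own y axis is the cylinder axis (across the ramp within a few degrees), x and z turn as it rolls. Pushed high above its axis it may jam. Seated, its origin is 28 mm from the stop face: ramp x=117, z=59 mm.
- spare: bystander: spare canister like the other, but standing upright beside the ramp, 56 mm across, 90 mm tall; origin at the centre of its underside
- vial: bystander: small bottle with orange cap standing near the ramp, 30 mm across, 55 mm tall; origin at the centre of its underside
- spray: bystander: white bottle with blue cap, 66 mm across, 170 mm tall; origin at the centre of its underside
- jar: bystander: amber glass jar with steel cap, 80 mm across, 100 mm tall; origin at the centre of its underside
- cup: bystander: steel cup, 72 mm across, 80 mm tall; origin at the centre of its underside
- carton: bystander: cardboard box 70 x 110 mm, 60 mm tall; origin at the centre of its underside
- gel: bystander: clear bottle with blue label, 56 mm across, 130 mm tall; origin at the centre of its underside
Mind the look-alikes: they are no part of the job. What is shaped like the canister but pink is not meant.

How it is judged (in metres and radians):
On the way, in this order (a step that is already met when the one before it is completed fails the run):
1. the canister is on the slope (x of canister in the frame of ramp between -0.01 and 0.08 m), for 0.1 s.
2. the canister lies in the seat against the stop (x of canister in the frame of ramp between 0.112 and 0.123 m and z of canister in the frame of ramp between 0.052 and 0.064 m and y of canister in the frame of ramp between -0.02 and 0.02 m and angle between the y axis of canister and the y axis of ramp, either way round below 0.12 rad), for 0.2 s.
At the end, for the whole second after the job is handed in: the canister lies at rest in the seat at the top of the ramp, its middle within about 5 mm of the place where it touches the stop, its axis within 0.12 rad of straight across the ramp (all of step 2 and linear speed of canister below 0.01 m/s and angular speed of canister below 0.3 rad/s).
It fails at once if the canister runs: faster than 0.40 m/s (pushed too fast, or rolling back) (linear speed of canister above 0.4 m/s).
It fails at once if the canister has rolled back to the lip at the low end (x of canister in the frame of ramp below -0.1185 m).
It fails at once if the canister is lifted about 14 mm or more off the ramp (z of canister in the frame of ramp above 0.077 m or (x of canister in the frame of ramp below 0 m and z of canister in the frame of ramp above 0.062 m) or (x of canister in the frame of ramp below -0.05 m and z of canister in the frame of ramp above 0.052 m)).
It fails at once if another object is moved by more than 20 mm (distance of any of spare, vial, spray, jar, cup, carton, gel from where it was at the start of the episode above 0.02 m).
It also fails if it takes over 40 s, if anything falls off the work surface, if the arm or the gripper's body presses on something with over 40 N, if the wrist force passes 120 N, or if a joint passes its speed limit or range.

ROBOT

A 7-joint arm with a two-finger parallel gripper is mounted at the origin on the work surface. World frame = base frame: x ahead of the robot, y to its left, z up, the work surface at z = 0. Lengths are in mm, angles in rad, forces in N, time in s.
With the tool pointing down it reaches from about 400 to 875 mm from the base axis. Payload 4.4 kg.
Tool frame: the origin (TCP) lies at the very end of the fingers, on their centre line; the grasp point (between the pads) lies 19 mm behind it; z points along the fingers, y is the line along which they close (so a half turn about z gives the same grasp; the last joint's range is limited). The gripper opens to 85 mm and grips with 20 to 120 N. Pads are 22 mm wide; open, the fingers measure 114 mm over their backs; the gripper's body (76 mm by 85 mm) begins 54 mm behind the grasp point. The pads swing forward as they close: fully open they stand 13 mm farther back than shut.
Start: joints at [1.096, 0.628, 0.038, 1.517, -0.027, 0.996, -0.02], TCP at [258.409, -596.442, 231.313] pointing down, gripper open.
Joint ranges: [-3.06, 3.06], [-0.37, 2.12], [-1.25, 1.32], [0.18, 2.47], [-1.1, 4.24], [0.23, 1.98], [-2.94, 2.94]. Speed limits (rad/s): [2.57, 2.57, 3.14, 3.14, 3.14, 3.14, 3.14].

INTERFACE

Orientations are given as [roll, pitch, yaw] about the fixed x, y, z axes, in that order (R = Rz(yaw) Ry(pitch) Rx(roll)).
In Python, from cell import monitor, viewer, workorder gives the robot as it stands.
- The arm moves only by the tool arm_command, never from a script. Its argument "series" is one flat list of numbers, 5 for each row, row after row: the opening in per cent of the stroke, from 0 (shut) to 100 (fully open), then the shift along the tool's x, y, z in cm, then the turn about the tool's z in degrees. In form: [claw, x, y, z, roll, claw, x, y, z, roll, ...]. A call has exactly 5 rows; each row is the pose to reach, as a shift and turn from the pose commanded when the call began, along the tool's axes at that moment; what a row does not reach only later rows make up. A row lasts 1/12 s, in which the tool goes at most 41.7 mm and 7.16 degrees, less where a joint would pass 70% of its speed; a pose out of reach is approached as far as the arm can. A call with a gripper value outside its range is refused whole. The fingers move at their own pace and stop on an object; the grip force is fixed at half the most. Time passes only in rows, so rows that repeat a pose let the fingers close, or fill a call up. It gives the time, the measured TCP pose, the force, the opening and the grip force at its end, in the units of the state.
- monitor.read_state(): the state, without advancing time (a new reading comes with each control period).
- viewer.get_image(name): name is "scene" or "top"; returns (picture, depth): 420x560x3 uint8, red, green, blue; 420x560 float32, mm along the optical axis (not along the pixel's ray), 0 where there is no reading.
- viewer.camera_model(name): a dict with "mtx" (3x3 intrinsics, pixels), "R" (3x3) and "t" (3): a world point X has camera coordinates R X + t. Camera axes: x right, y down, z forward; pixel columns grow to the right and rows downward; lengths in mm; the calibration is good to about 2 mm. A picture is of the moment at which its call begins. camera_model takes no time and is no camera call.
- workorder.finish_job(): hands the job in; it is judged then, once.
The state is a dict: "clock": time; "qpos": joint angles; "qd": joint speeds; "tau": joint torques, N m; "eef_pos": TCP position; "tool_rot": TCP orientation; "force": force on the tool from outside, world axes, zero at the start; "torque": the same for the moment, N m; "width": finger opening in mm; "gripper_force": force on a finger pad.
Only numpy, scipy, OpenCV 4.12 (cv2) and the standard library are available. Lean on these libraries where they do the work, as an engineer would, in place of code of your own. Each camera call takes 0.05 s, during which the arm holds its last target. There are 200 camera calls.

## Working session

There is one attempt and no reset: what is moved stays moved. The work goes in short steps, Python scripts to look and compute and a tool call to move; the robot and the scene stay as the last step left them, time stands still between calls to the robot, and variables do not carry over. Pictures are saved under pics/ and viewed, at most 10 in all, crops included, and the job is handed in when it is done.

Besides the shell and the picture viewer there is one more tool, called by a JSON object that holds its "fn" and its "kwargs", one argument or row to a line. arm_command: Moves the arm, as the interface text tells. Its arguments: {"type":"object","properties":{"series":{"type":"array","items":{"type":"number"}}},"required":["series"]}

```bash
mkdir -p pics; python3 - <<'E'
from cell import monitor, viewer
import cv2,numpy as np
s=monitor.read_state();print(s['clock'],s['eef_pos'],s['tool_rot'],s['width'])
for n in("scene","top"):
    p,d=viewer.get_image(n);np.savez(f'{n}0.npz',p=p,d=d);cv2.imwrite(f'pics/{n}0.png',p[...,::-1])
    print(viewer.camera_model(n))
E
```

```text
0.0 [ 258.15464005 -595.85861031  230.40645151] [-3.13973567e+00  3.16320392e-05  4.08815819e-01] 85.17038118677033
{'mtx': array([[494.47647707,   0.        , 287.11851062],
       [  0.        , 494.47647707, 202.10331029],
       [  0.        ,   0.        ,   1.        ]]), 'R': array([[ 0.38638538,  0.92233464,  0.00226963],
       [ 0.7085588 , -0.29525306, -0.64091346],
       [-0.59046657,  0.24924776, -0.76760979]]), 't': array([-236.26228337, -360.77485543, 1592.61758842])}
{'mtx': array([[415.40351294,   0.        , 282.74996758],
       [  0.        , 415.40351294, 201.0836257 ],
       [  0.        ,   0.        ,   1.        ]]), 'R': array([[-0.01504943, -0.99976211,  0.015787  ],
       [-0.99678297,  0.01375777, -0.07895843],
       [ 0.07872246, -0.01692449, -0.9967529 ]]), 't': array([  -4.66168642,  577.69997601, 1107.87317251])}
```

View pics/top0.png

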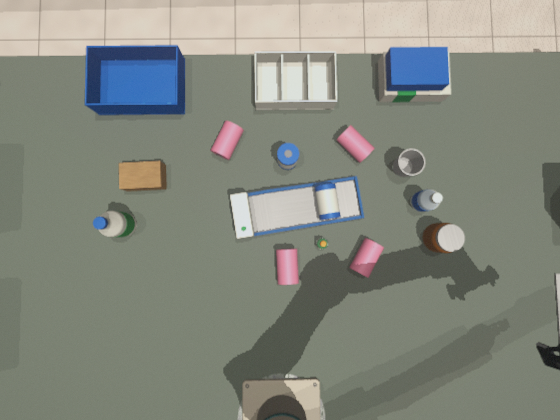

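View pics/scene0.png

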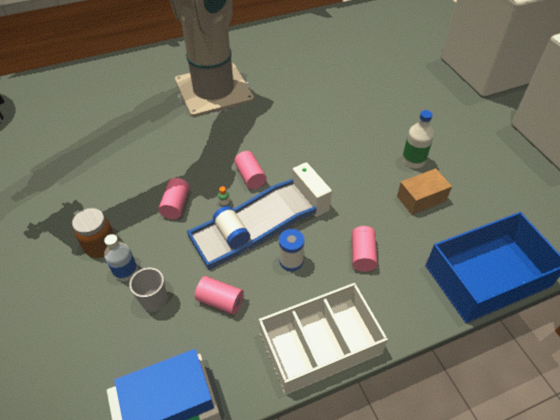

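Top view: the ramp runs from its low end at about (360,195) up to the white stop block at about (241,215). Canister candidates: the white and blue one lying on the ramp at (327,201), the upright spare at (288,155), and pink ones at (228,140), (356,143), (287,266) and (367,257). The one meant is (327,201), because it's white with blue ends, lying down, and on the ramp. The vial at (323,244) stands close to the ramp.

```bash
cat > h.py <<'E'
import numpy as np,cv2
from cell import viewer,monitor
def cloud(n,d):
    c=viewer.camera_model(n);K=c['mtx'];v,u=np.indices(d.shape)
    X=np.stack([(u-K[0,2])/K[0,0]*d,(v-K[1,2])/K[1,1]*d,d],-1)
    return (X-c['t'])@c['R']
E
python3 - <<'E'
from h import *
for n,box in(("top",(222,372,170,245)),("scene",(180,335,155,270))):
    f=np.load(f'{n}0.npz');p,d=f['p'],f['d'];W=cloud(n,d)
    m=np.zeros(d.shape,bool);m[box[2]:box[3],box[0]:box[1]]=1
    m&=d>0
    print(n,'table z',np.median(W[...,2][d>0]))
    hsv=cv2.cvtColor(p,cv2.COLOR_RGB2HSV)
    # stop top
    k=m&(abs(W[...,2]-80)<5)
    if n=="top":k[:,260:]=0
    else:k[:,:290]=0
    q=W[k][:,:2].astype(np.float32);print('stop',len(q),cv2.minAreaRect(q),np.median(W[k][:,2]))
    # ramp outline
    r=(m&(W[...,2]>6)).astype(np.uint8);nc,l,st,ce=cv2.connectedComponentsWithStats(r)
    i=1+np.argmax(st[1:,4]);q=W[l==i][:,:2].astype(np.float32);print('ramp',len(q),st[i],cv2.minAreaRect(q))
    # canister white part/all above z 45
    k=m&(W[...,2]>48)&(W[...,2]<72)
    if n=="top":k[:,:300]=0
    else:k[:,265:]=0
    q=W[k];print('can',len(q),np.median(q,0),q[:,2].max(),cv2.minAreaRect(q[:,:2].astype(np.float32)))
    for nm,b in (('spare',(275,302,140,172)),('vial',(315,331,235,251))):
        if n=="top":
            q=W[b[2]:b[3],b[0]:b[1]].reshape(-1,3);q=q[q[:,2]>q[:,2].max()-12];print(nm,q.mean(0),q[:,2].max())
p=np.load('top0.npz')['p'];cv2.imwrite('pics/crop.png',cv2.resize(p[130:260,215:375],None,fx=4.5,fy=4.5)[...,::-1])
E
```

```text
top table z 0.1884535600242161
stop 759 ((538.146240234375, 96.00626373291016), (115.55508422851562, 44.866580963134766), 8.410740852355957) 79.80935010772231
ramp 5532 [ 230  176  134   63 5532] ((561.5514526367188, -48.53631591796875), (120.5645980834961, 354.92144775390625), 8.839548110961914)
can 705 [ 569.97880763 -128.77098456   62.36608918] 71.31722621499166 ((537.2950439453125, -171.27276611328125), (166.3888397216797, 135.060546875), 3.696932077407837)
spare [ 488.55684309    6.14174296 1149.96367336] 1149.9636733555385
vial [ 461.24073788 -114.96276188   54.98496228] 58.87388291572856
scene table z 1.4436761641158977
stop 663 ((616.708984375, 61.17259216308594), (95.29780578613281, 279.8346252441406), 65.33168029785156) 80.49638286302444
ramp 6476 [ 187  163  146  107 6476] ((561.4540405273438, -39.037139892578125), (122.06767272949219, 373.787353515625), 8.609910011291504)
can 1193 [ 550.53573539 -122.65361587   57.25274082] 70.46747849642445 ((494.7545166015625, -94.48347473144531), (244.87420654296875, 226.11830139160156), 9.54249095916748)
```

View pics/crop.png

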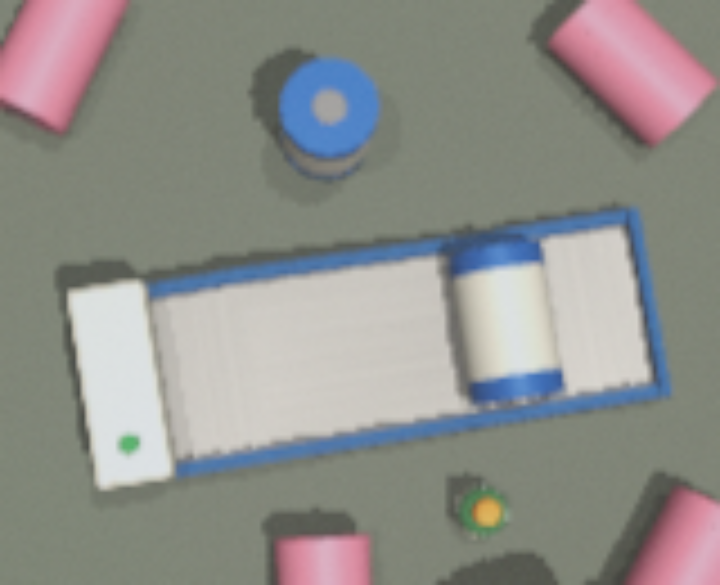

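The crop confirms it: the white canister with blue ends lies across the ramp at crop (508,320), nearly parallel to the stop. Its axis is at about ramp x=-60 mm, y=2 mm. The stop block top measures 115.6 x 44.9 mm at z=79.8, matching the given sizes. I'll approach high and refine from the saved pictures.

{"fn": "arm_command", "kwargs": {
  "series": [50,3.6,-2,0,-7,50,7.2,-4,0,-14,50,10.8,-6,0,-21,50,14.4,-8,0,-28,50,18,-10,0,-35]
}}

```text
clock: 0.52
eef_pos: [384.5, -431.3, 231.1]
tool_rot: [-3.141, -0.0, 1.025]
force: [0.9, 1.0, -0.1]
width: 42.7
gripper_force: 0.0
```

```bash
cat >> h.py <<'E'
u=np.array([-np.sin(np.radians(8.6)),np.cos(np.radians(8.6))]);yv=np.array([-u[1],u[0]])
o=np.array([538.15,96.0])-167.5*u
def ramp(P): r=np.asarray(P)[...,:2]-o; return np.stack([r@u,r@yv],-1)
def tool(x,y,z):
    """remaining shift to ramp pose in tool axes (cm) and roll (deg)"""
    from scipy.spatial.transform import Rotation as R
    s=monitor.read_state();T=R.from_euler('xyz',s['tool_rot']).as_matrix();P=s['eef_pos']
    w=np.r_[o+x*u+y*yv,z];yaw=np.degrees(np.arctan2(T[1,0],T[0,0]))
    print('t',round(s['clock'],2),'tcp ramp',ramp(P).round(1),P.round(1),'width',round(s['width'],1),'F',s['force'].round(1),'shift',(T.T@(w-P)/10).round(2),'roll',round(yaw-98.6,1))
def can(n,p,d,box):
    W=cloud(n,d);r=ramp(W);m=(abs(r[...,1])<60)&(r[...,0]>-150)&(r[...,0]<138)
    fl=np.where(r[...,0]<-50,10,np.where(r[...,0]<90,10+(r[...,0]+50)*24/140,34-(r[...,0]-90)*.123))
    m&=(W[...,2]>fl+32)&(W[...,2]<fl+66)&(d>0)
    q=r[m].astype(np.float32);R=cv2.minAreaRect(q);print(n,'can',m.sum(),'med',np.median(q,0),'rect',R,'ztop',np.percentile(W[m][:,2],98))
E
python3 - <<'E'
from h import *
for n in('top','scene'):
    f=np.load(n+'0.npz');can(n,f['p'],f['d'],None)
W=cloud('top',np.load('top0.npz')['d']);print(ramp(W[155:160,286:290].reshape(-1,3)).mean(0),ramp(W[244,323]))
tool(-118,2,200)
E
```

```text
top can 695 med [-5.9545174e+01  3.5946477e-02] rect ((-61.636749267578125, 0.3386650085449219), (90.55274200439453, 54.77447509765625), 88.64679718017578) ztop 68.9764607823918
scene can 799 med [-67.54316  -10.211217] rect ((-63.126670837402344, -3.7702713012695312), (96.34474182128906, 56.52249526977539), 89.51795959472656) ztop 68.61871919192228
[  24.93946519 -128.0545147 ] [-31.09724142 108.60091231]
t 0.52 tcp ramp [-330.9  230.8] [ 384.5 -431.3  231.1] width 42.7 F [ 0.9  1.  -0.1] shift [31.    3.93  3.11] roll -39.8
```

The canister measures 90.6 x 54.8 mm at ramp (-61.6, 0.3), which matches the given size. Next I move above the gap behind it.

{"fn": "arm_command", "kwargs": {
  "series": [50,3.6,0.5,0,-7,50,7.2,1,0,-14,50,10.8,1.5,0,-21,50,14.4,2,0,-28,50,18,2.4,0,-35]
}}

```text
clock: 0.93
eef_pos: [499.2, -290.9, 231.1]
tool_rot: [-3.141, -0.0, 1.636]
force: [0.6, -0.1, -0.9]
width: 42.5
gripper_force: 0.0
```

```bash
python3 -c "
from h import *
tool(-118,0,140)"
```

```text
t 0.93 tcp ramp [-209.2   96.3] [ 499.2 -290.9  231.1] width 42.5 F [ 0.6 -0.1 -0.9] shift [9.9  8.83 9.11] roll -4.8
```

{"fn": "arm_command", "kwargs": {
  "series": [50,2.5,2.2,1,-1.5,50,5,4.4,2.5,-3,50,7.5,6.6,4.5,-4.8,50,9.9,8.8,7,-4.8,50,9.9,8.8,9,-4.8]
}}

```text
clock: 1.35
eef_pos: [585.1, -179.4, 140.1]
tool_rot: [3.137, -0.005, 1.724]
force: [1.4, 1.2, -0.7]
width: 42.9
gripper_force: 0.0
```

```bash
python3 -c "
from h import *
tool(-118,0,29)
p,d=viewer.get_image('scene');cv2.imwrite('pics/a.png',cv2.resize(p[130:290,160:360],None,fx=3.5,fy=3.5)[...,::-1])"
```

```text
t 1.35 tcp ramp [-111.8   -5.2] [ 585.1 -179.4  140.1] width 42.9 F [ 1.4  1.2 -0.7] shift [-0.68 -0.58 11.1 ] roll 0.2
```

View pics/a.png

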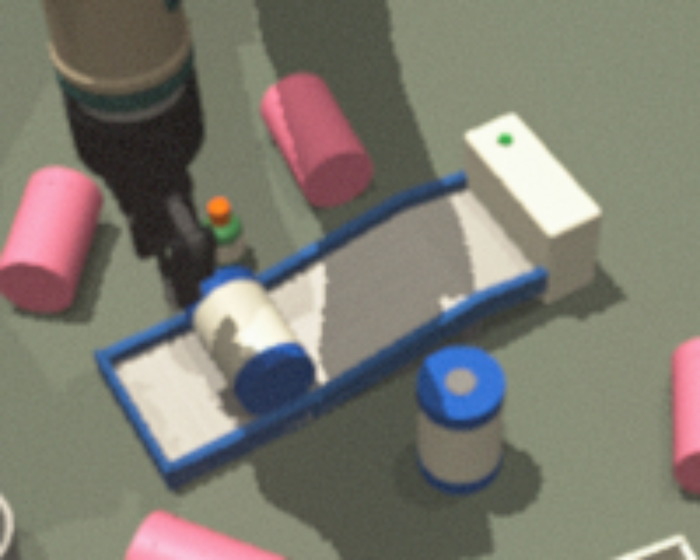

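The picture shows the fingers at about (180,260), above and behind the canister at (255,340); its path up the ramp is clear. Next I correct by -0.7, -0.6 cm and go down.

{"fn": "arm_command", "kwargs": {
  "series": [50,-0.7,-0.5,1,0,50,-0.7,-0.5,3,0,50,-0.7,-0.5,5.5,0,50,-0.7,-0.5,7,0,50,-0.7,-0.5,7,0]
}}

```text
clock: 1.82
eef_pos: [573.2, -198.3, 68.8]
tool_rot: [-3.136, -0.001, 1.711]
force: [-1.9, -0.2, -0.5]
width: 43.1
gripper_force: 0.0
```

```bash
python3 -c "
from h import *
tool(-118,0,29)"
```

```text
t 1.82 tcp ramp [-128.8    9.3] [ 573.2 -198.3   68.8] width 43.1 F [-1.9 -0.2 -0.5] shift [1.08 0.95 3.98] roll -0.6
```

{"fn": "arm_command", "kwargs": {
  "series": [50,0.2,0.2,1,0,50,0.4,0.5,2,0,50,0.5,0.5,3,0,50,0.5,0.5,3.9,0,50,0.5,0.5,3.9,0]
}}

```text
clock: 2.23
eef_pos: [579.6, -189.9, 30.6]
tool_rot: [-3.139, -0.001, 1.715]
force: [0.7, 0.4, 0.4]
width: 43.0
gripper_force: 0.0
```

{"fn": "arm_command", "kwargs": {
  "series": [50,0,0,0,0,50,0,0,0,0,50,0,0,0,0,50,0,0,0,0,50,0,0,0,0]
}}

```text
clock: 2.65
eef_pos: [581.0, -190.4, 32.8]
tool_rot: [3.141, 0.0, 1.714]
force: [0.5, -0.3, -0.2]
width: 42.3
gripper_force: 0.0
```

```bash
python3 -c "
from h import *
tool(-118,0,29)
p,d=viewer.get_image('scene');can('scene',p,d,None);cv2.imwrite('pics/b.png',cv2.resize(p[130:290,160:360],None,fx=3.5,fy=3.5)[...,::-1])"
```

```text
t 2.65 tcp ramp [-122.1    0.4] [ 581.  -190.4   32.8] width 42.3 F [ 0.5 -0.3 -0.2] shift [0.41 0.04 0.38] roll -0.4
scene can 833 med [-68.49068  -13.063765] rect ((-84.68537902832031, -1.9870567321777344), (95.99144744873047, 96.88126373291016), 89.46528625488281) ztop 69.2065499254589
```

View pics/b.png

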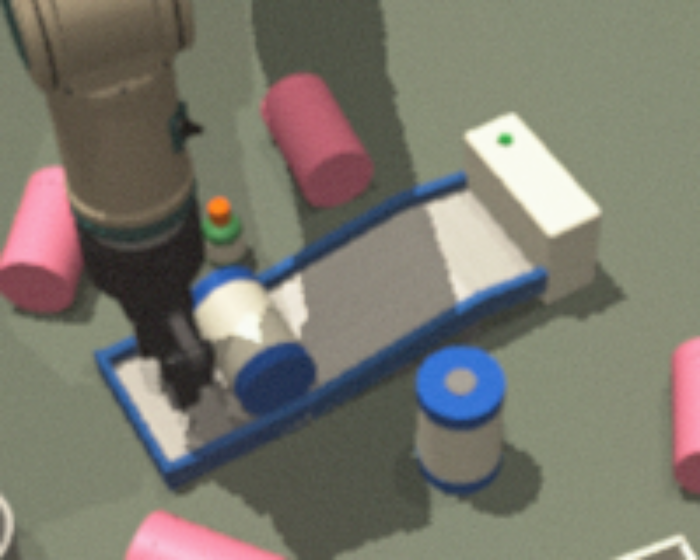

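The fingers at crop (190,360) are inside the ramp between the lip and the canister, as wanted. Next I lower slightly and make contact gently.

{"fn": "arm_command", "kwargs": {
  "series": [50,0.3,0,0.2,0,50,0.6,0,0.4,0,50,0.9,0,0.4,0,50,1.2,0,0.4,0,50,1.5,0,0.4,0]
}}

```text
clock: 3.12
eef_pos: [578.6, -174.8, 28.3]
tool_rot: [-3.142, -0.0, 1.715]
force: [1.1, 0.2, -0.2]
width: 42.6
gripper_force: 0.0
```

{"fn": "arm_command", "kwargs": {
  "series": [50,0.3,0,0,0,50,0.6,0,0,0,50,0.9,0,0,0,50,1.2,0,0,0,50,1.5,0,0,0]
}}

```text
clock: 3.53
eef_pos: [576.4, -160.3, 28.4]
tool_rot: [3.142, 0.0, 1.714]
force: [0.5, -0.2, 0.3]
width: 42.6
gripper_force: 0.0
```

```bash
python3 -c "
from h import *
tool(-90,0,29)
p,d=viewer.get_image('scene');can('scene',p,d,None);p,d=viewer.get_image('top');can('top',p,d,None)"
```

```text
t 3.53 tcp ramp [-91.6   0.5] [ 576.4 -160.3   28.4] width 42.6 F [ 0.5 -0.2  0.3] shift [ 0.16  0.04 -0.06] roll -0.4
scene can 571 med [-50.89475  -25.208523] rect ((-64.98795318603516, -3.489826202392578), (93.06150817871094, 79.14191436767578), 89.84154510498047) ztop 69.60412433538352
top can 649 med [-47.120502    1.4448433] rect ((-53.54966735839844, 0.036396026611328125), (90.83804321289062, 59.82626724243164), 89.58865356445312) ztop 69.60448276370039
```

In contact, with the canister at about -50, square and centred. Now I push up the slope.

{"fn": "arm_command", "kwargs": {
  "series": [50,0.3,0,-0.05,0,50,0.6,0,-0.1,0,50,1.0,0,-0.15,0,50,1.4,0,-0.2,0,50,1.8,0,-0.3,0]
}}

```text
clock: 4.05
eef_pos: [573.8, -142.3, 31.4]
tool_rot: [3.142, -0.0, 1.714]
force: [0.0, -1.6, 0.7]
width: 42.5
gripper_force: 0.5
```

{"fn": "arm_command", "kwargs": {
  "series": [50,0.4,0,-0.07,0,50,0.8,0,-0.14,0,50,1.2,0,-0.21,0,50,1.6,0,-0.28,0,50,2.0,0,-0.35,0]
}}

```text
clock: 4.47
eef_pos: [571.0, -122.5, 34.9]
tool_rot: [3.141, 0.0, 1.714]
force: [0.3, -0.8, 1.1]
width: 42.6
gripper_force: 0.6
```

```bash
python3 -c "
from h import *
tool(-50,0,35)
p,d=viewer.get_image('top');can('top',p,d,None)"
```

```text
t 4.47 tcp ramp [-53.5   0.2] [ 571.  -122.5   34.9] width 42.6 F [ 0.3 -0.8  1.1] shift [ 0.35  0.02 -0.01] roll -0.4
top can 618 med [-9.909861  1.706153] rect ((-15.174507141113281, -0.3133087158203125), (58.37808609008789, 92.04525756835938), 2.0251305103302) ztop 75.24700779242588
```

{"fn": "arm_command", "kwargs": {
  "series": [50,0.4,0,-0.07,0,50,0.8,0,-0.14,0,50,1.2,0,-0.21,0,50,1.6,0,-0.28,0,50,2.0,0,-0.35,0]
}}

```text
clock: 4.93
eef_pos: [568.1, -102.7, 38.4]
tool_rot: [-3.142, -0.0, 1.714]
force: [0.5, -0.7, 0.6]
width: 42.9
gripper_force: 0.6
```

{"fn": "arm_command", "kwargs": {
  "series": [50,0.4,0,-0.07,0,50,0.8,0,-0.14,0,50,1.2,0,-0.21,0,50,1.6,0,-0.28,0,50,2.0,0,-0.35,0]
}}

```text
clock: 5.35
eef_pos: [565.2, -83.0, 41.9]
tool_rot: [3.142, 0.0, 1.714]
force: [-0.3, -0.7, 0.6]
width: 42.8
gripper_force: 0.6
```

```bash
python3 -c "
from h import *
tool(0,0,43)
p,d=viewer.get_image('top');can('top',p,d,None);cv2.imwrite('pics/c.png',cv2.resize(p[130:260,215:375],None,fx=4.5,fy=4.5)[...,::-1])"
```

```text
t 5.35 tcp ramp [-13.5  -0. ] [565.2 -83.   41.9] width 42.8 F [-0.3 -0.7  0.6] shift [ 1.35 -0.01 -0.11] roll -0.4
top can 539 med [32.614975   3.8142486] rect ((29.31346893310547, -0.4175834655761719), (48.158668518066406, 91.02713775634766), 1.2979142665863037) ztop 82.38610305605057
```

View pics/c.png

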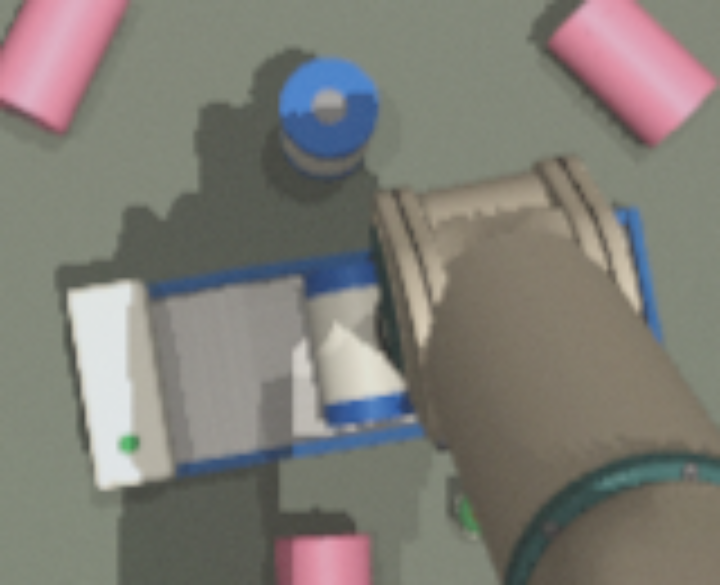

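The canister at crop (355,340) is square and centred, about a third of the way from the slope's top. Continuing.

{"fn": "arm_command", "kwargs": {
  "series": [50,0.4,0,-0.07,0,50,0.8,0,-0.14,0,50,1.2,0,-0.21,0,50,1.6,0,-0.28,0,50,2.0,0,-0.35,0]
}}

```text
clock: 5.82
eef_pos: [562.4, -63.2, 45.4]
tool_rot: [3.142, -0.0, 1.714]
force: [0.3, -1.0, 1.1]
width: 42.9
gripper_force: 0.6
```

{"fn": "arm_command", "kwargs": {
  "series": [50,0.4,0,-0.07,0,50,0.8,0,-0.14,0,50,1.2,0,-0.21,0,50,1.6,0,-0.28,0,50,2.0,0,-0.35,0]
}}

```text
clock: 6.23
eef_pos: [559.5, -43.4, 48.9]
tool_rot: [-3.142, -0.0, 1.714]
force: [0.0, -1.2, 0.0]
width: 42.6
gripper_force: 0.6
```

{"fn": "arm_command", "kwargs": {
  "series": [50,0.2,0,-0.03,0,50,0.4,0,-0.06,0,50,0.6,0,-0.1,0,50,0.8,0,-0.13,0,50,1.0,0,-0.15,0]
}}

```text
clock: 6.65
eef_pos: [558.1, -33.9, 50.4]
tool_rot: [-3.142, 0.0, 1.714]
force: [0.0, -0.7, 0.2]
width: 42.6
gripper_force: 0.6
```

```bash
python3 -c "
from h import *
tool(50,0,52)
p,d=viewer.get_image('top');can('top',p,d,None)"
```

```text
t 6.65 tcp ramp [36.1 -0.3] [558.1 -33.9  50.4] width 42.6 F [ 0.  -0.7  0.2] shift [ 1.39 -0.04 -0.17] roll -0.4
top can 348 med [89.7874     5.4160395] rect ((92.3950424194336, 0.5351676940917969), (32.51371383666992, 93.1773910522461), 9.01878833770752) ztop 90.77705454457363
```

{"fn": "arm_command", "kwargs": {
  "series": [50,0.2,0,-0.03,0,50,0.4,0,-0.06,0,50,0.6,0,-0.1,0,50,0.8,0,-0.13,0,50,1.0,0,-0.15,0]
}}

```text
clock: 7.12
eef_pos: [556.7, -23.8, 51.9]
tool_rot: [3.141, -0.0, 1.714]
force: [0.9, -0.7, -0.0]
width: 42.5
gripper_force: 0.5
```

{"fn": "arm_command", "kwargs": {
  "series": [50,0.2,0,0,0,50,0.4,0,0,0,50,0.6,0,0,0,50,0.8,0,0,0,50,1.0,0,0,0]
}}

```text
clock: 7.53
eef_pos: [555.2, -13.6, 51.7]
tool_rot: [-3.141, -0.0, 1.715]
force: [-0.8, -0.1, -0.3]
width: 42.4
gripper_force: 0.0
```

{"fn": "arm_command", "kwargs": {
  "series": [50,0.2,0,0,0,50,0.4,0,0,0,50,0.6,0,0,0,50,0.8,0,0,0,50,1.0,0,0,0]
}}

```text
clock: 7.95
eef_pos: [553.9, -4.0, 51.8]
tool_rot: [3.142, 0.0, 1.714]
force: [0.3, 0.0, -0.1]
width: 42.6
gripper_force: 0.0
```

```bash
python3 -c "
from h import *
tool(77,0,52)
p,d=viewer.get_image('scene');can('scene',p,d,None);cv2.imwrite('pics/d.png',cv2.resize(p[130:290,160:360],None,fx=3.5,fy=3.5)[...,::-1])"
```

```text
t 7.95 tcp ramp [66.2 -0.6] [553.9  -4.   51.8] width 42.6 F [ 0.3  0.  -0.1] shift [ 1.07 -0.07 -0.02] roll -0.4
scene can 530 med [112.93916  -28.413586] rect ((95.81166076660156, -5.864250183105469), (83.32525634765625, 90.629150390625), 0.6156713366508484) ztop 90.69251594979683
```

View pics/d.png

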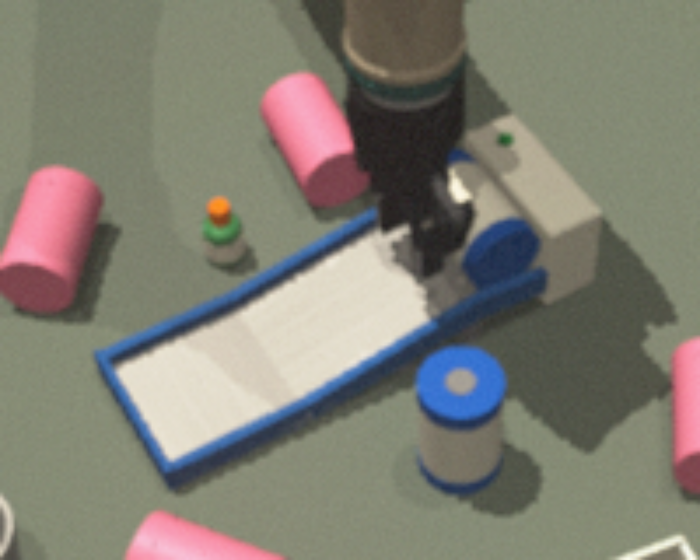

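The canister at crop (495,225) has rolled over the crest and lies against the stop, clear of the fingers. One gentle closing nudge, then I retreat.

{"fn": "arm_command", "kwargs": {
  "series": [50,0.2,0,0,0,50,0.4,0,0,0,50,0.6,0,0,0,50,0.8,0,0,0,50,1.0,0,0,0]
}}

```text
clock: 8.42
eef_pos: [552.4, 5.9, 51.8]
tool_rot: [3.142, -0.0, 1.714]
force: [0.8, 0.4, 0.8]
width: 42.4
gripper_force: 0.0
```

{"fn": "arm_command", "kwargs": {
  "series": [50,-0.5,0,0,0,50,-1.5,0,0,0,50,-3,0,-0.5,0,50,-4,0,-2,0,50,-5,0,-4.5,0]
}}

```text
clock: 8.83
eef_pos: [557.7, -46.2, 95.3]
tool_rot: [-3.136, 0.0, 1.713]
force: [0.9, 0.5, -0.1]
width: 42.7
gripper_force: 0.0
```

{"fn": "arm_command", "kwargs": {
  "series": [50,-3,0,-3,0,50,-6,0,-5,0,50,-9,0,-8,0,50,-12,0,-10,0,50,-15,0,-12,0]
}}

```text
clock: 9.25
eef_pos: [580.8, -195.7, 218.7]
tool_rot: [3.141, 0.001, 1.712]
force: [1.1, -0.3, -1.2]
width: 42.7
gripper_force: 0.0
```

{"fn": "arm_command", "kwargs": {
  "series": [50,-3,0,0,0,50,-6,0,0,0,50,-8,0,0,0,50,-9,0,0,0,50,-9,0,0,0]
}}

```text
clock: 9.67
eef_pos: [592.7, -285.6, 216.2]
tool_rot: [-3.14, 0.002, 1.709]
force: [0.2, 0.1, -0.8]
width: 42.8
gripper_force: 0.0
```

```bash
python3 -c "
from h import *
tool(77,0,52)
for n in('scene','top'):
  p,d=viewer.get_image(n);can(n,p,d,None);cv2.imwrite('pics/e_%s.png'%n,p[...,::-1])"
```

```text
t 9.67 tcp ramp [-218.     3.1] [ 592.7 -285.6  216.2] width 42.8 F [ 0.2  0.1 -0.8] shift [ 2.952e+01 -2.000e-02  1.638e+01] roll -0.7
scene can 682 med [109.02618  -10.589682] rect ((113.05738067626953, -4.197120666503906), (94.27377319335938, 49.72600555419922), 89.96238708496094) ztop 89.63436837376386
top can 657 med [113.90394    -0.5499772] rect ((113.8416976928711, -0.9766502380371094), (48.25300216674805, 91.02886199951172), 0.2722828984260559) ztop 89.47931089216286
```

View pics/e_top.png

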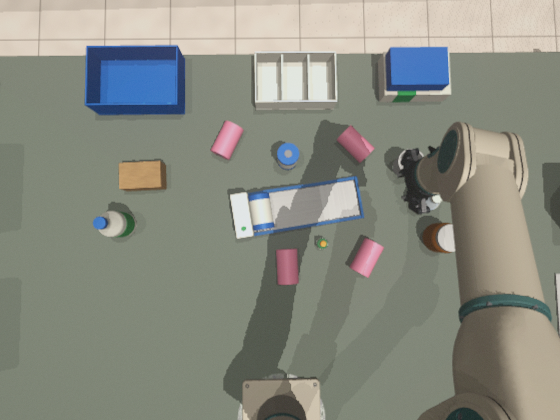

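The top view shows the canister at (260,211) flush against the stop block. Its downhill edge is at ramp x of about 89.7, which puts its axis at about 117.7 (wanted 117). It's at y=-1, within 0.3° of straight, and its top is about 87-89 mm high. The bystanders haven't moved. Handing in.

```bash
python3 -c "
from cell import workorder
print(workorder.finish_job())"
```

```text
the job is handed in; nothing more can be done
None
```

The canister was pushed slowly up the ramp and over the crest and now lies square in the seat against the stop; the hand is clear, the other objects look unmoved in the last picture, and the job is handed in (no verdict was returned).

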